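# Fetch a sample rack from a double-door dry cabinet

## Robot

A 6-joint arm with a two-finger parallel gripper is mounted at the origin on the work surface. World frame = base frame: x ahead of the robot, y to its left, z up, the work surface at z = 0. Lengths are in m, angles in rad, forces in N, time in s.
With the tool pointing down it reaches from about 0.275 to 0.825 m from the base axis. Payload 4.9 kg.
Tool frame: the origin (TCP) lies midway between the tips of the shut fingers; the grasp point (between the pads) lies 19 mm behind it (grip_point_offset is the distance from the TCP to the grasp point, in m); z points along the fingers, x is the direction in which the jaws open and shut, and the axes are right-handed (so a half turn about z gives the same grasp; the last joint's range is limited). The gripper opens to 85 mm and grips with 20 to 120 N. Pads are 22 mm wide; open, the fingers measure 114 mm over their backs; the gripper's body (76 mm by 85 mm) begins 54 mm behind the grasp point. The pads swing forward as they close: fully open they stand 13 mm farther back than shut.
Start: joints at [1.055, 0.326, -0.193, 1.052, 0, 1.437], TCP at [0.205, 0.51, 0.231] pointing down, gripper open.
Joint ranges: [-2.65, 2.65], [-0.97, 1.79], [-1.3, 1.35], [-1.93, 2.1], [-1.47, 1.37], [-3.14, 3.14]. Speed limits (rad/s): [2.57, 2.57, 3.14, 3.14, 3.14, 3.14].

## Interface

Orientations are given as a rotation vector (axis times angle).
In Python, from cell import * gives the robot as it stands. Calls block until the motion is done:
- movep(position, orientation): joint-space move of the TCP to a pose.
- move_l(position, velocity=0.15, rot=None, until_force=None): straight line of the TCP; rot=None keeps the orientation; velocity is the mean speed in m/s. With until_force (N) it stops when the force on the tool has changed by that much, and returns True; else False.
- set_joints(angles): joint-space move.
- let_go() and grab(newtons=None): open the fingers fully, or close them until they stop; newtons is the grip in N (None keeps the last).
- sleep(seconds).
- ik(position, orientation): joint angles nearest the present ones, or None.
- get_state(): the state.
- grab_frame(name): name is "scene" or "top"; returns a dict with "img" (480x640x3 uint8, red, green, blue), "fx", "fy", "cx", "cy" (pixels), "k1" (the pictures are not rectified: a ray, as slopes to the right and down, at radius r is drawn at 1 + k1 r^2 times it, then the intrinsics apply), "cam_to_world" (4x4, takes a point from camera to world coordinates). Camera axes: x right, y down, z forward; pixel columns grow to the right and rows downward; lengths in m; the calibration is good to about 2 mm. A picture is of the moment at which its call begins. There is no depth.
A pose or a line that the arm cannot do raises MotionError and nothing moves.
- sign_off(): hands the job in, once; it reports no verdict.
Trained networks look in the newest picture that a camera, given by its name, has taken for a name from the list of things; names that differ only in an ending like _2 or _b are one class to them, and where a whole thing is asked for, a point or a joint stands for the part that bears it (a point fixed in the world has none). Each returns a list of dicts, best first, with "score" (0 to 1); they miss things now and then, are a little off and sometimes report something else, mostly with a low value. They report only what shows in the picture. A call takes as long as a camera call.
- spot_in(camera, name): "centre" ([column, row] in pixels, amid what is visible of it).
- silhouettes(camera, name): "mask" (480x640 bool, what is visible of it) and "centre" ([column, row] in pixels, amid what is visible of it).
- tip_of(camera, name): "centre" ([column, row] in pixels: a listed point, or the origin of a listed thing).
The state is a dict: "clock": time; "q": joint angles; "joint_velocities": joint speeds; "tau": joint torques, N m; "position": TCP position; "eef_rot": TCP orientation; "contact_force": force on the tool from outside, world axes, zero at the start; "wrist_torque": the same for the moment, N m; "finger_gap": opening from 0.0 (shut) to 1.0 (fully open).
Only numpy, scipy, OpenCV 4.12 (cv2) and the standard library are available. Lean on these libraries where they do the work, as an engineer would, in place of code of your own. Each camera call takes 0.05 s, during which the arm holds its last target.

## Task

Open the dry cabinet's active door (the one with the cover strip) wide, then push the flush bolt in the bare edge of the other door fully down and open that door wide too. Draw the sample rack out until it stands on the bench in front of the cabinet, clear of it, and let it go; then take it again by the carrying handle over its middle, lift it level and stand it flat inside the grey spill tray. Leave both doors wide open with the bolt down, and do not knock the glassware about.

Things in the scene. Friction and masses are not known exactly. Their poses are not given: they have to be found in the camera images.
- cabinet: Clear-walled dry cabinet in aluminium frames, 300 mm wide (y), 220 deep (x), 200 high, fixed. Origin: on the bench, middle of the body's front edge; +x runs into the cabinet, the front faces -x, roughly the robot. Walls and roof start at x = 0; floor 6 mm above the bench, roof underside 192. The doors hang in front (x -4 to -26 mm, 10 to 198 high). The rack inside is too wide for one doorway.
- strike (a point): Centre of the steel strike loop on the roof's front edge that catches the bolt's rod, above the passive door's free corner. The loop spans x -20 to +25 and y 13 to 36 mm in the cabinet's frame; its top is 214 mm above the bench and the rod's top, bolt up, 218. It ends level with the passive door's free edge. Axes as the cabinet's.
- active (a joint): Hinge of the active door, the right-hand leaf seen from the robot (cabinet -y side): 0 shut, grows as its free edge swings out towards the robot, stop at 1.75 rad; wide open is over 1.2. 144 mm wide, 22 thick; starts shut or up to 0.06 ajar. A cover strip and end cap on its free edge reach 36 mm past it, over the passive door, and hide the bolt. Drags with 0.25 N m, stays where it is left.
- active_handle (a point): Gripping point on the active door's handle: an upright round steel bar, 12 mm thick, 126 to 190 mm above the bench, a leg to the door at each end; its axis is 42 mm in front of the door's face, 94 mm from the hinge line. This point is 170 mm high. Axes turn with the door: -x out of its front face, z up.
- active_hinge (a point): Point on the active door's vertical hinge line (rear outer corner of the leaf), 170 mm high; axes turn with the door.
- bolt (a joint): Flush bolt in the passive door's free edge: 0 = up in the strike loop (may start up to 3 mm down), 0.020 m = fully down, passive door free; over 0.016 counts as down. Pushed down from above; stiff (about 5 N), stays where it is left, hard stop at 20 mm.
- bolt_thumb (a point): Middle of the top face of the bolt's thumb piece, a steel block 14 mm (y) out from the passive door's free edge towards the active side, 16 mm (x), 14 mm high. Point: 7 mm from that edge, 15 mm in front of the roof's front edge, 186 mm high with the bolt up. Axes as the passive door's, it moves with the bolt. Active door open, all is free above, in front and on the active side.
- passive (a joint): Hinge of the passive door, the left-hand leaf (cabinet +y side): 0 shut, grows as its free edge swings out towards the robot, stop at 1.75 rad; wide open is over 1.2. 138 mm wide, 22 thick. Held shut by the bolt; drags with 0.25 N m, stays where it is left.
- passive_handle (a point): Gripping point on the passive door's handle: the same bar as on the active door, 86 mm from the hinge line, axis 42 mm in front of the face, point 170 mm high. Axes turn with the door.
- passive_hinge (a point): Point on the passive door's vertical hinge line (rear outer corner of the leaf), 170 mm high; axes turn with the door.
- rack: White plastic rack holding eight capped amber jars (fixed in it), 100 mm deep (x), 180 wide (y), 134 high, 0.45 to 0.9 kg, balanced under its carrying handle; stands loose on the cabinet's floor (a 6 mm step above the bench), front (-x) to the doors. Origin: centre of its underside. The front pull reaches x = -98 mm; jar caps end 82 mm up. Slides with 2 to 8 N.
- rack_pull (a point): Point on the rack's front pull: an upright round aluminium bar, 12 mm thick, 18 to 78 mm above the rack's underside, its axis 42 mm in front of the rack's front. Point: 46 mm up, 92 mm before the rack's centre. It starts 4 to 11 mm behind the roof's front edge, 140 mm below the roof: take its +y and -y sides with the fingers tilted forward 30 to 45 degrees. Axes as the rack's.
- rack_handle (a point): Middle of the carrying handle: an aluminium bar along the rack's y, 12 mm thick (x), 14 mm high, 168 mm long, centre 127 mm above the underside, over the rack's centre; 38 mm of free height below it to the jar caps. Axes as the rack's.
- tray: Grey plastic spill tray, fixed, 200 mm (x) x 260 (y) outside, walls 5 mm thick and 26 high, floor 5 mm above the bench, open on top. It stands to one side of the cabinet, a white hotplate stirrer (73 mm high) to the other; they change sides. Origin: centre of its underside on the bench.
- beaker: Bystander: glass beaker, 72 mm wide, 95 high; origin under its base.
- flask: Bystander: conical glass flask, 80 mm wide, 125 high; origin under its base.
- dropper: Bystander: small amber bottle, 38 mm wide, 85 high; origin under its base.
- dish: Bystander: white weighing dish, 90 mm wide, 25 high; origin under its base.
- spatula: Bystander: spatula lying on the bench, 180 mm long.
- jar: Bystander: spare amber jar like those in the rack, 38 mm wide, 75 high; origin under its base.

How it is judged:
On the way, in this order (a step that is already met when the one before it is completed fails the run):
1. the active door is wide open (over 1.2 rad) (value of joint active above 1.2 rad), for 0.2 s.
2. the bolt is fully down (over 16 mm of its 20) (value of joint active above 1.2 rad and value of joint bolt above 0.016 m), for 0.2 s.
3. the passive door is wide open too (over 1.2 rad) (value of joint each of active, passive above 1.2 rad), for 0.2 s.
4. the rack stands on the bench with its centre over 55 mm in front of the cabinet's front edge, let go (x of rack in the frame of cabinet below -0.055 m and height (world z) of rack below 0.012 m and angle between rack's own z axis and vertical below 0.1 rad and contact force between each of the arm, the fingers and rack below 0.2 N), for 0.2 s.
5. the rack is lifted off the bench, held at its carrying handle (height (world z) of rack above 0.02 m and distance between the grasp point and rack_handle below 0.06 m), for 0.1 s.
At the end, for the whole second after the job is handed in: The rack stands at rest and let go inside the spill tray, flat on its floor (underside under 12 mm above the tray's underside, tilt under 0.06 rad, so no part of its base on the rim); both doors are open over 1.2 rad and the bolt is over 16 mm down (all of step 3 and value of joint bolt above 0.016 m and x of rack in the frame of tray between -0.06 and 0.06 m and y of rack in the frame of tray between -0.085 and 0.085 m and z of rack in the frame of tray between 0 and 0.012 m and angle between rack's own z axis and vertical below 0.06 rad and linear speed of rack below 0.02 m/s and contact force between the fingers and rack below 0.2 N); the robot touches nothing.
It fails at once if the rack is tipped more than 0.35 rad (angle between rack's own z axis and vertical above 0.35 rad).
It fails at once if a bystander is shifted more than 40 mm (distance of any of beaker, flask, dropper, jar, dish, spatula from where it was at the start of the episode above 0.04 m).
It fails at once if glassware is knocked over (angle between any of beaker, flask, dropper, jar, dish's own z axis and vertical above 0.5 rad).
It also fails if it takes over 72 s, if anything falls off the work surface, if the arm or the gripper's body presses on something with over 40 N, if the wrist force passes 120 N, or if a joint passes its speed limit or range.

## Working session

There is one attempt and no reset: what is moved stays moved. The work goes in short steps, each a Python script; the robot and the scene stay as the last script left them, time stands still between calls to the robot, and variables do not carry over. Pictures are saved under pics/ and viewed, and the job is handed in when it is done.

```bash
ls; mkdir -p pics; python3 - <<'E'
from cell import *
import cv2
for n in ("scene","top"):
    f=grab_frame(n); cv2.imwrite(f"pics/a_{n}.png",f["img"][:,:,::-1])
    print(n,f["fx"],f["fy"],f["cx"],f["cy"],f["k1"]); print(f["cam_to_world"])
s=get_state(); print(s)
E
```

```text
pics
scene 594.9142609242008 594.9142609242008 315.5952644126764 236.3503114876484 0.066987358814049
[[-0.90406516  0.35020452 -0.24499589  0.90771453]
 [ 0.42737551  0.73532662 -0.52597047  0.68436037]
 [-0.00404524 -0.58021682 -0.81445201  1.20031599]
 [ 0.          0.          0.          1.        ]]
top 508.7969898477186 508.7969898477186 325.4148047779139 246.08735073999495 -0.10721628433407011
[[-0.02740447 -0.98831361  0.14995064  0.36074091]
 [-0.99960925  0.02626727 -0.00955961  0.01467459]
 [ 0.0055091  -0.15015402 -0.98864727  1.4641572 ]
 [ 0.          0.          0.          1.        ]]
{'clock': 0.1, 'q': array([ 1.05480619e+00,  3.26862152e-01, -1.93498212e-01,  1.05203566e+00,
       -1.31030701e-05,  1.43662944e+00]), 'joint_velocities': array([ 0.00103655, -0.0015084 ,  0.00293755, -0.00058315,  0.00111018,
        0.00102675]), 'tau': array([ 8.54300106e-04, -4.44239330e+01,  2.63037872e+01,  7.96139357e-03,
       -1.56675846e-04,  4.49218732e-06]), 'position': array([0.20464269, 0.50992512, 0.23057887]), 'eef_rot': array([ 2.60200993e+00,  1.75914906e+00, -2.24157969e-03]), 'contact_force': array([-0.20390263,  0.52814753, -0.02458014]), 'wrist_torque': array([-0.02609533,  0.00966864, -0.00423723]), 'finger_gap': 1.002025961350648}
```

View pics/a_scene.png

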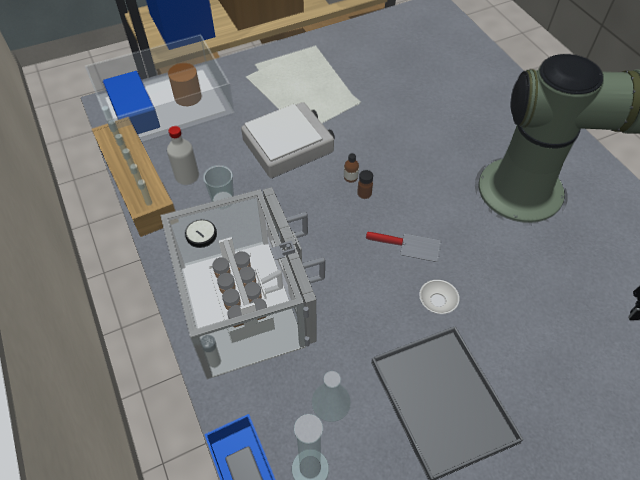

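View pics/a_top.png

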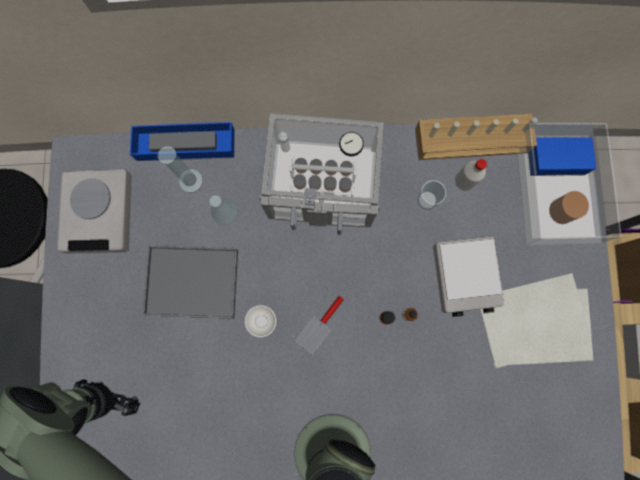

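```bash
cat > h.py <<'E'
from cell import *
import numpy as np, cv2
from scipy.spatial.transform import Rotation as R
from scipy.optimize import least_squares
_F={}
def frame(n,save=None):
    f=grab_frame(n); _F[n]=f
    if save: cv2.imwrite(save,f["img"][:,:,::-1])
    return f
def proj(f,p):
    T=np.linalg.inv(f["cam_to_world"]); c=T[:3,:3]@np.asarray(p)+T[:3,3]
    a=c[:2]/c[2]; a=a*(1+f["k1"]*(a@a)); return np.array([f["fx"]*a[0]+f["cx"],f["fy"]*a[1]+f["cy"]])
def ray(f,px):
    d=(np.asarray(px)-[f["cx"],f["cy"]])/[f["fx"],f["fy"]]; a=d.copy()
    for _ in range(20): a=d/(1+f["k1"]*(a@a))
    M=f["cam_to_world"]; v=M[:3,:3]@np.array([a[0],a[1],1.]); return M[:3,3],v/np.linalg.norm(v)
def atz(f,px,z):
    o,v=ray(f,px); return o+v*(z-o[2])/v[2]
E
python3 - <<'E'
from h import *
fs={n:frame(n) for n in ("scene","top")}
H=dict(cabinet=0,strike=.205,active_handle=.17,active_hinge=.17,bolt_thumb=.186,passive_handle=.17,passive_hinge=.17,rack=.006,rack_pull=.052,rack_handle=.133,tray=0,beaker=0,flask=0,dropper=0,dish=0,spatula=0,jar=0)
for k,z in H.items():
    for n in fs:
        r=tip_of(n,k)
        print(k,n,[(np.round(d["centre"]).astype(int).tolist(),round(d["score"],2),np.round(atz(fs[n],d["centre"],z)[:2],3).tolist()) for d in r[:2]])
E
```

```text
cabinet scene [([286, 292], 0.9, [0.677, 0.022])]
cabinet top [([320, 215], 0.91, [0.676, 0.012])]
strike scene [([290, 246], 0.82, [0.665, 0.042])]
strike top [([308, 201], 0.65, [0.668, 0.045])]
active_handle scene [([307, 219], 0.61, [0.595, -0.031]), ([323, 265], 0.32, [0.615, 0.091])]
active_handle top [([340, 233], 0.82, [0.591, -0.035])]
active_hinge scene [([262, 200], 0.59, [0.662, -0.122])]
active_hinge top [([374, 207], 0.79, [0.658, -0.127]), ([319, 216], 0.34, [0.635, 0.016])]
bolt_thumb scene []
bolt_thumb top [([374, 208], 0.59, [0.65, -0.125])]
passive_handle scene [([322, 266], 0.71, [0.618, 0.092]), ([284, 289], 0.67, [0.711, 0.108])]
passive_handle top [([288, 227], 0.75, [0.61, 0.098])]
passive_hinge scene [([307, 310], 0.65, [0.688, 0.171])]
passive_hinge top [([408, 312], 0.62, [0.381, -0.202])]
rack scene []
rack top [([227, 210], 0.5, [0.697, 0.286])]
rack_pull scene [([323, 269], 0.6, [0.586, 0.032])]
rack_pull top []
rack_handle scene []
rack_handle top []
tray scene []
tray top [([193, 281], 0.9, [0.491, 0.388]), ([262, 320], 0.65, [0.375, 0.186])]
beaker scene [([224, 198], 0.56, [0.709, -0.305])]
beaker top [([429, 200], 0.72, [0.712, -0.311])]
flask scene [([334, 405], 0.97, [0.694, 0.309]), ([306, 218], 0.64, [0.544, -0.151])]
flask top [([224, 210], 0.91, [0.698, 0.298])]
dropper scene [([347, 174], 0.92, [0.383, -0.241])]
dropper top [([405, 315], 0.43, [0.377, -0.221])]
dish scene [([439, 305], 0.84, [0.375, 0.204])]
dish top [([260, 321], 0.89, [0.372, 0.194])]
spatula scene []
spatula top [([324, 322], 0.71, [0.363, 0.01])]
jar scene [([365, 191], 0.8, [0.367, -0.166]), ([306, 219], 0.6, [0.545, -0.15])]
jar top [([386, 320], 0.57, [0.366, -0.168])]
```

```bash
python3 - <<'E'
from h import *
f=frame("top");g=frame("scene")
cv2.imwrite("pics/z1.png",cv2.resize(f["img"][100:250,250:400,::-1],None,fx=4,fy=4,interpolation=cv2.INTER_CUBIC))
cv2.imwrite("pics/z2.png",cv2.resize(g["img"][180:380,155:355,::-1],None,fx=3,fy=3,interpolation=cv2.INTER_CUBIC))
E
```

```text
(no output)
```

View pics/z1.png

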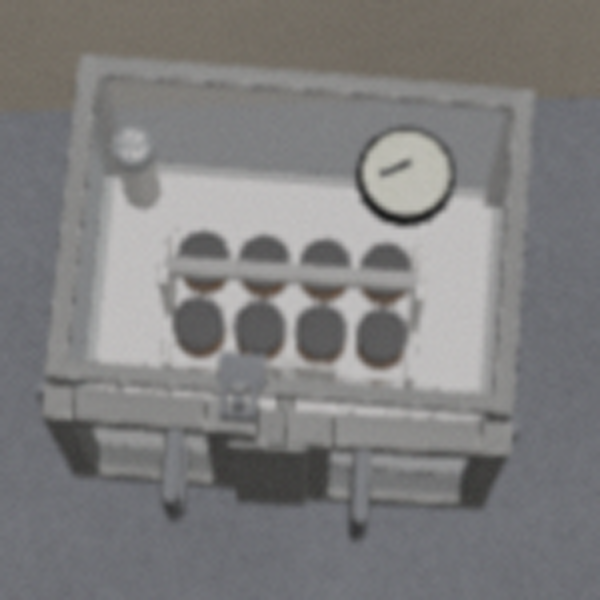

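View pics/z2.png

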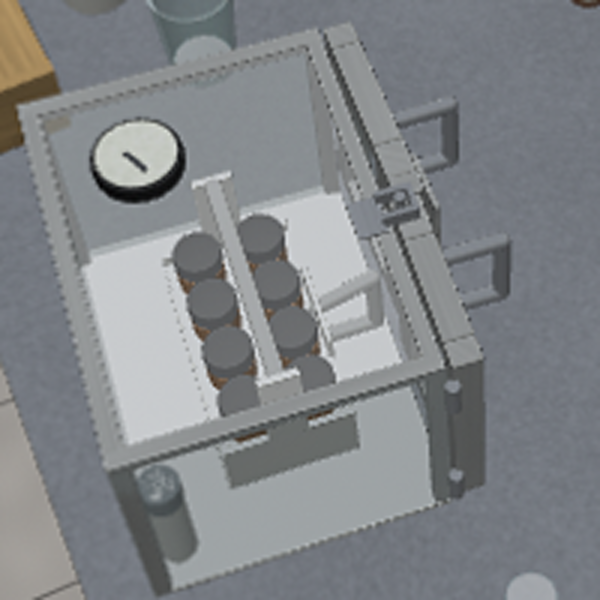

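```bash
python3 - <<'E'
from h import *
F={"t":frame("top"),"s":frame("scene")}
T=lambda u,v:np.array([250+u/4-.375,100+v/4-.375]); S=lambda u,v:np.array([155+u/3-.33,180+v/3-.33])
obs=[("t",T(82,57),(.22,.15,.2)),("t",T(533,93),(.22,-.15,.2)),("t",T(512,412),(0,-.15,.2)),("t",T(48,382),(0,.15,.2)),
("s",S(322,30),(0,-.15,.2)),("s",S(20,105),(.22,-.15,.2)),("s",S(110,465),(.22,.15,.2)),("s",S(447,352),(0,.15,.2)),("s",S(163,592),(.22,.15,0))]
def w(p,q): c,s=np.cos(p[2]),np.sin(p[2]); return np.array([p[0]+c*q[0]-s*q[1],p[1]+s*q[0]+c*q[1],q[2]])
fun=lambda p:np.concatenate([proj(F[n],w(p,q))-u for n,u,q in obs])
r=least_squares(fun,[.676,.015,-.05],loss='soft_l1'); C=r.x; print("cab",C, np.round(r.fun if 0 else fun(C).reshape(-1,2),1).tolist())
# rack: handle ends
o2=[("t",T(172,267),(0,.084,.14)),("t",T(415,281),(0,-.084,.14)),("s",S(213,180),(0,-.084,.14)),("s",S(278,383),(0,.084,.14)),("s",S(378,325),(-.092,0,.052))]
f2=lambda p:np.concatenate([proj(F[n],w(p,q))-u for n,u,q in o2])
r=least_squares(f2,[.78,.015,-.05],loss='soft_l1'); K=r.x; print("rack",K,np.round(f2(K).reshape(-1,2),1).tolist())
c,s=np.cos(C[2]),np.sin(C[2]); d=K[:2]-C[:2]; print("rack in cab",c*d[0]+s*d[1],-s*d[0]+c*d[1],K[2]-C[2])
for n,q in dict(ah=(-.068,-.15+.094,.17),ph=(-.068,.15-.086,.17),bolt=(-.015,.005,.186),strike=(0,.025,.21)).items():
    P=w(C,q);print(n,np.round(P,4),[np.round(proj(F[k],P),1).tolist() for k in F])
E
```

```text
cab [ 0.67353195  0.01452784 -0.10381853] [[-0.9, 0.4], [-0.1, -0.2], [0.4, 1.2], [-0.7, -0.2], [-1.2, -3.1], [-0.6, -1.7], [0.2, -0.1], [1.1, 2.4], [-1.2, -0.0]]
rack [ 0.77689097  0.00819098 -0.10345229] [[-2.7, -1.2], [-1.5, -0.1], [0.7, 0.2], [-0.3, -3.4], [-0.3, -8.0]]
rack in cab 0.10345920025062186 0.0044085756781707544 0.00036624512555535893
ah [ 0.6001 -0.0341  0.17  ] [[339.0, 229.3], [304.2, 218.7]]
ph [0.6125 0.0852 0.17  ] [[292.8, 225.7], [322.9, 262.5]]
bolt [0.6591 0.0211 0.186 ] [[317.0, 206.1], [289.3, 243.0]]
strike [0.6761 0.0394 0.21  ] [[309.5, 197.6], [284.8, 245.9]]
```

```bash
cat >> h.py <<'E'
C=np.array([0.67353195,0.01452784,-0.10381853])
def w(q,p=None):
    p=C if p is None else p
    c,s=np.cos(p[2]),np.sin(p[2]); return np.array([p[0]+c*q[0]-s*q[1],p[1]+s*q[0]+c*q[1],q[2]])
def rv(a,tilt=0,ta=None):
    """tool x at world yaw a; tool z down tilted forward by tilt toward heading a-90deg or ta"""
    x=np.array([np.cos(a),np.sin(a),0.])
    h=np.array([np.cos(ta),np.sin(ta),0.]) if ta is not None else np.zeros(3)
    z=np.sin(tilt)*h+np.array([0,0,-np.cos(tilt)]); y=np.cross(z,x)
    return R.from_matrix(np.column_stack([x,y,z])).as_rotvec()
def handle(side,th,z=.17):
    # side -1 active, +1 passive ; position of handle bar axis world
    if side<0: h=np.array([-.004,-.15]); l=np.array([-.064,.094]); r=th
    else: h=np.array([-.004,.15]); l=np.array([-.064,-.086]); r=-th
    c,s=np.cos(r),np.sin(r); p=h+[c*l[0]-s*l[1],s*l[0]+c*l[1]]
    return w([p[0],p[1],z]),C[2]+r
def st(): 
    s=get_state(); print("t %.2f"%s["clock"],np.round(s["position"],4),"F",np.round(s["contact_force"],1),"gap %.3f"%s["finger_gap"],"q",np.round(s["q"],2)); return s
E
python3 - <<'E'
from h import *
for side in(-1,1):
  for th in (0.05,.8,1.6):
    p,a=handle(side,th)
    for fl in (-np.pi/2,np.pi/2):
        q=ik(p-[0,0,.019],rv(a+fl)); print(side,th,round(fl,2),np.round(p,3),None if q is None else np.round(q,2))
for t in (.6,.7,.8):
  for X in (.011,-.19):
   for fl in (-np.pi/2,np.pi/2):
    r=rv(C[2]+fl,t,C[2]); z=R.from_rotvec(r).as_matrix()[:,2]
    q=ik(w([X,.004,.052])+.019*z,r); print("pull",t,X,fl,None if q is None else np.round(q,2))
for nm,P,a in (("lift",w([-.1,.004,.127]),C[2]),("lifthi",w([-.1,.004,.37]),C[2]),("trayhi",(.5,.388,.37),0),("tray",(.5,.388,.12),0),("bolt",w([-.02,-.002,.2]),C[2])):
   for fl in (0,np.pi):
    q=ik(np.array(P)-[0,0,.019],rv(a+fl)); print(nm,None if q is None else np.round(q,2))
E
```

```text
-1 0.05 -1.57 [ 0.595 -0.037  0.17 ] [-0.19  0.47 -0.18  0.91  0.    3.01]
-1 0.05 1.57 [ 0.595 -0.037  0.17 ] [-0.19  0.47 -0.18  0.91  0.   -0.13]
-1 0.8 -1.57 [ 0.545 -0.103  0.17 ] [-0.32  0.4  -0.3   0.87  0.    2.13]
-1 0.8 1.57 [ 0.545 -0.103  0.17 ] [-0.32  0.4  -0.3   0.87  0.   -1.02]
-1 1.6 -1.57 [ 0.555 -0.191  0.17 ] [-0.46  0.46 -0.21  0.9   0.    1.19]
-1 1.6 1.57 [ 0.555 -0.191  0.17 ] [-0.46  0.46 -0.21  0.9   0.   -1.95]
1 0.05 -1.57 [0.609 0.089 0.17 ] [ 0.03  0.51 -0.13  0.94  0.   -2.96]
1 0.05 1.57 [0.609 0.089 0.17 ] [ 0.03  0.51 -0.13  0.94  0.    0.18]
1 0.8 -1.57 [0.578 0.161 0.17 ] [ 0.15  0.48 -0.17  0.92  0.   -2.09]
1 0.8 1.57 [0.578 0.161 0.17 ] [ 0.15  0.48 -0.17  0.92  0.    1.05]
1 1.6 -1.57 [0.608 0.239 0.17 ] [ 0.26  0.57 -0.01  0.99  0.   -1.18]
1 1.6 1.57 [0.608 0.239 0.17 ] [ 0.26  0.57 -0.01  0.99  0.    1.97]
pull 0.6 0.011 -1.5707963267948966 [-0.08  0.55 -0.72 -0.29 -0.02 -3.12]
pull 0.6 0.011 1.5707963267948966 [-0.08  0.55 -0.72 -0.29 -0.02  0.02]
pull 0.6 -0.19 -1.5707963267948966 [-0.06  0.37 -1.2  -0.6  -0.03 -3.1 ]
pull 0.6 -0.19 1.570
[... 231 characters left out ...]
 None
pull 0.7 -0.19 1.5707963267948966 None
pull 0.8 0.011 -1.5707963267948966 [-0.07  0.61 -0.89 -0.73 -0.02 -3.12]
pull 0.8 0.011 1.5707963267948966 [-0.07  0.61 -0.89 -0.73 -0.02  0.02]
pull 0.8 -0.19 -1.5707963267948966 None
pull 0.8 -0.19 1.5707963267948966 None
lift [-0.08  0.48 -0.3   0.79  0.    1.6 ]
lift [-0.08  0.48 -0.3   0.79  0.   -1.55]
lifthi [-0.08  0.33  0.12  1.36  0.    1.6 ]
lifthi [-0.08  0.33  0.12  1.36  0.   -1.55]
trayhi [0.54 0.45 0.3  1.42 0.   2.11]
trayhi [ 0.54  0.45  0.3   1.42  0.   -1.03]
tray [ 0.54  0.58 -0.14  0.85  0.    2.11]
tray [ 0.54  0.58 -0.14  0.85  0.   -1.03]
bolt [-0.09  0.55  0.03  1.05  0.    1.58]
bolt [-0.09  0.55  0.03  1.05  0.   -1.56]
```

```bash
python3 - <<'E'
from h import *
p,a=handle(-1,.05); r=rv(a+np.pi/2)
movep([p[0],p[1],.30],r); st()
move_l([p[0],p[1],.149],.2); st()
grab(25); st()
frame("top","pics/b_top.png"); f=frame("scene"); cv2.imwrite("pics/b_s.png",cv2.resize(f["img"][150:350,200:400,::-1],None,fx=3,fy=3))
E
```

```text
t 4.50 [ 0.5951 -0.036   0.3   ] F [-0.1 -0.5  0.3] gap 0.998 q [-0.18  0.38  0.06  1.25  0.   -0.13]
t 5.41 [ 0.596  -0.0369  0.1501] F [0.2 0.4 0.5] gap 0.998 q [-0.19  0.47 -0.19  0.91 -0.   -0.13]
t 6.07 [ 0.5941 -0.0333  0.1494] F [-3.7 11.3  5.6] gap 0.133 q [-0.18  0.47 -0.19  0.91  0.01 -0.13]
```

View pics/b_s.png

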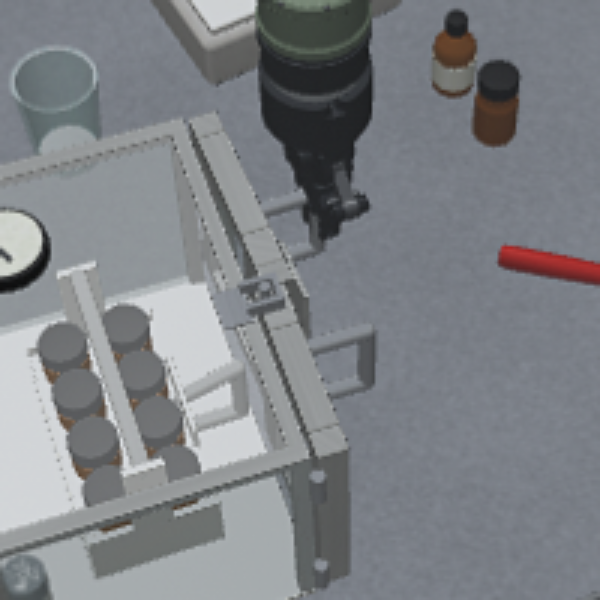

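```bash
sed -i 's/^C=.*/C=np.array([0.6730,0.0182,-0.1038])/' h.py; python3 - <<'E'
from h import *
mx=0
for th in np.linspace(.05,1.62,10)[0:]:
    p,a=handle(-1,th)
    move_l([p[0],p[1],.149],.12,rot=rv(a+np.pi/2)); s=get_state(); print(round(th,2),np.round(s["contact_force"],1),round(s["finger_gap"],3))
st(); let_go(); st()
move_l([p[0],p[1],.30],.25); 
q=get_state()["q"]
f=frame("top","pics/c_top.png"); g=frame("scene","pics/c_s.png")
for n in("top","scene"):
    for k,z in(("bolt_thumb",.186),("strike",.205),("passive_handle",.17),("rack_pull",.052),("rack_handle",.133)):
        print(n,k,[(np.round(d["centre"]).tolist(),round(d["score"],2),np.round(atz(_F[n] if 0 else (f if n=="top" else g),d["centre"],z)[:2],3).tolist()) for d in tip_of(n,k)[:2]])
cv2.imwrite("pics/c_z1.png",cv2.resize(f["img"][100:250,250:400,::-1],None,fx=4,fy=4,interpolation=cv2.INTER_CUBIC))
cv2.imwrite("pics/c_z2.png",cv2.resize(g["img"][180:380,155:355,::-1],None,fx=3,fy=3,interpolation=cv2.INTER_CUBIC))
for q in ((-.015,.005,.186),(-.068,.064,.17),(-.020,.013,.214),(-.02,.036,.214),(.025,.036,.214),(.025,.013,.214)): print(q,proj(f,w(q)),proj(g,w(q)))
E
```

```text
0.05 [-2.   0.8  2.9] 0.136
0.22 [-2.9  0.2  5.8] 0.134
0.4 [-2.8 -0.1  6.1] 0.13
0.57 [-3.4 -0.8  6.5] 0.131
0.75 [-2.6 -0.8  6.4] 0.133
0.92 [-4.2 -1.3  6.6] 0.13
1.1 [-3.7 -1.8  6.4] 0.133
1.27 [-3.7 -1.9  6.7] 0.131
1.45 [-2.8 -1.9  6.5] 0.129
1.62 [-2.9 -2.8  6.5] 0.135
t 9.34 [ 0.5565 -0.1909  0.1493] F [-2.9 -2.8  6.5] gap 0.135 q [-0.45  0.46 -0.21  0.9  -0.   -1.97]
t 10.05 [ 0.5561 -0.1893  0.149 ] F [-0.5  0.2  0.1] gap 0.999 q [-0.45  0.46 -0.21  0.9   0.   -1.97]
top bolt_thumb [([317.0, 205.0], 0.42, [0.662, 0.021])]
top strike []
top passive_handle [([290.0, 229.0], 0.67, [0.605, 0.092]), ([263.0, 199.0], 0.25, [0.685, 0.162])]
top rack_pull [([320.0, 208.0], 0.61, [0.684, 0.012]), ([401.0, 244.0], 0.51, [0.575, -0.212])]
top rack_handle []
scene bolt_thumb []
scene strike [([288.0, 247.0], 0.97, [0.669, 0.041])]
scene passive_handle [([325.0, 268.0], 0.96, [0.614, 0.1]), ([223.0, 198.0], 0.45, [0.74, -0.163])]
scene rack_pull [([321.0, 267.0], 0.61, [0.588, 0.026]), ([283.0, 288.0], 0.5, [0.688, 0.039])]
scene rack_handle []
(-0.015, 0.005, 0.186) [315.6001417  206.36974556] [290.23951012 244.17817671]
(-0.068, 0.064, 0.17) [291.34291712 225.98421578] [323.86894414 263.7439438 ]
(-0.02, 0.013, 0.214) [312.12409164 205.53666359] [293.26340622 238.70020651]
(-0.02, 0.036, 0.214) [303.02009776 204.8507427 ] [296.82204474 247.51393705]
(0.025, 0.036, 0.214) [304.50885551 187.58397834] [275.39048187 253.73829347]
(0.025, 0.013, 0.214) [313.55918353 188.26129232] [272.03069733 244.79420648]
```

View pics/c_z1.png

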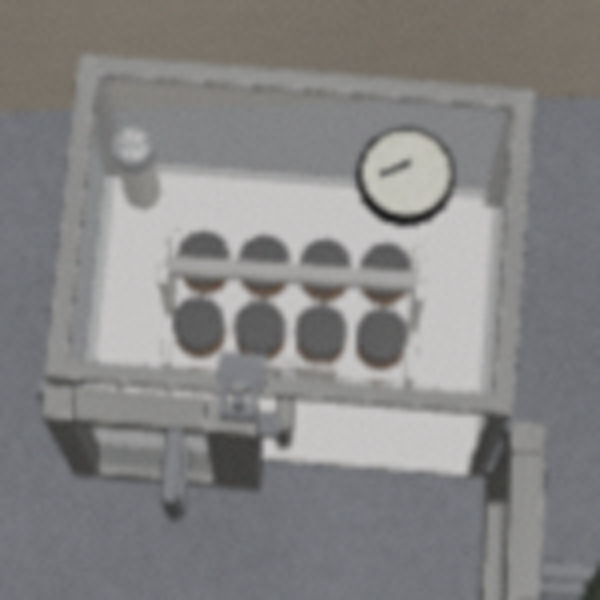

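View pics/c_z2.png

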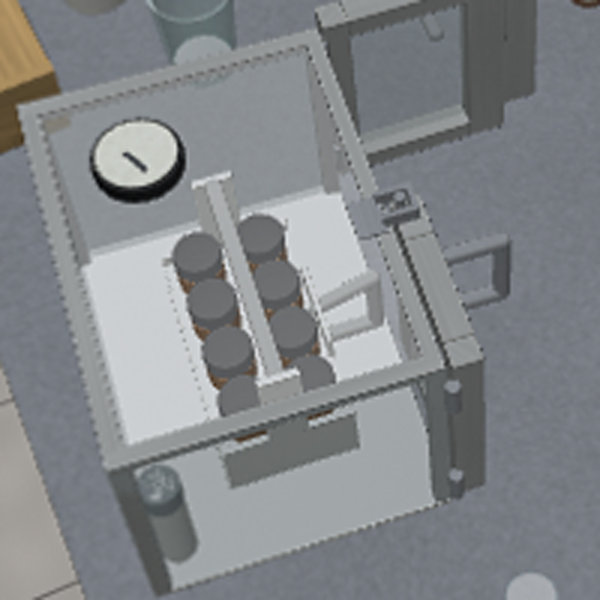

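```bash
python3 - <<'E'
from h import *
p=w([-.019,-.004,0]); r=rv(C[2]+np.pi)
grab(25)
movep([p[0],p[1],.235],r); st()
h=move_l([p[0],p[1],.195],.1,until_force=6); st(); print(h)
h=move_l([p[0],p[1],.1635],.05,until_force=22); st(); print(h)
move_l([p[0],p[1],.25],.2); st()
f=frame("top"); g=frame("scene")
cv2.imwrite("pics/d_z1.png",cv2.resize(f["img"][150:250,250:350,::-1],None,fx=5,fy=5,interpolation=cv2.INTER_CUBIC))
cv2.imwrite("pics/d_z2.png",cv2.resize(g["img"][180:330,200:350,::-1],None,fx=4,fy=4,interpolation=cv2.INTER_CUBIC))
E
```

```text
t 13.11 [0.6537 0.0152 0.2355] F [-0.4 -0.4  0.4] gap -0.003 q [-0.09  0.52  0.12  1.17 -0.   -1.56]
t 13.66 [0.6537 0.0154 0.1954] F [ 0.4 -0.3  0.7] gap 0.003 q [-0.09  0.54  0.05  1.08 -0.   -1.56]
False
t 14.29 [0.6548 0.0161 0.1658] F [-1.  -0.4  6.6] gap 0.000 q [-0.09  0.56  0.01  1.01 -0.   -1.56]
True
t 14.87 [0.6531 0.0163 0.2485] F [-0.7  0.4 -1.4] gap 0.002 q [-0.09  0.51  0.14  1.19 -0.   -1.55]
```

View pics/d_z2.png

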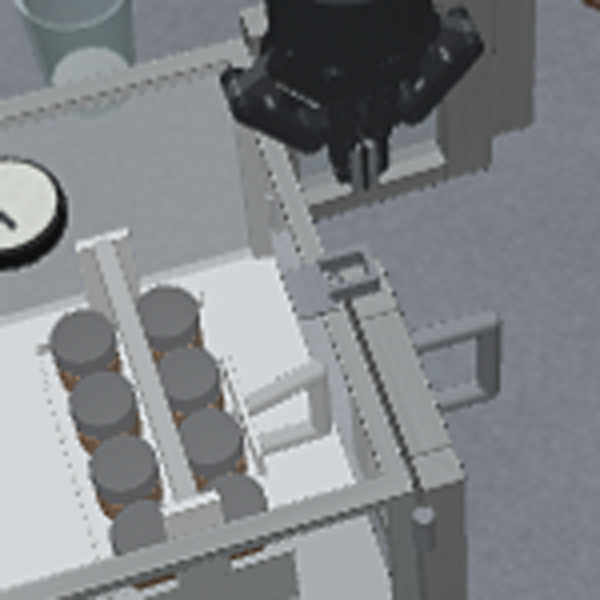

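Scene crop: the strike loop at about (350,270) in the crop is empty, so the rod is down. The push stopped on its hard stop at z = 0.166. Next is the passive door.

```bash
python3 - <<'E'
from h import *
p,a=handle(1,0); r=rv(a+np.pi/2)
let_go()
movep([p[0],p[1],.28],r)
move_l([p[0],p[1],.149],.2); grab(25); s=st()
d=s["position"]-[p[0],p[1],.149]; d[2]=0
print("off",d)
for th in np.linspace(.0,1.62,10)[1:]:
    p,a=handle(1,th)
    move_l([p[0]+d[0],p[1]+d[1],.149],.12,rot=rv(a+np.pi/2)); s=get_state(); print(round(th,2),np.round(s["contact_force"],1),round(s["finger_gap"],3))
let_go(); st()
move_l([p[0],p[1],.28],.25); st()
f=frame("top"); g=frame("scene","pics/e_s.png")
cv2.imwrite("pics/e_z1.png",cv2.resize(f["img"][100:300,230:430,::-1],None,fx=3,fy=3,interpolation=cv2.INTER_CUBIC))
for n in("top","scene"):
    for k,z in(("rack_pull",.052),("rack_handle",.133),("tray",0)):
        print(n,k,[(np.round(d["centre"]).tolist(),round(d["score"],2),np.round(atz((f if n=="top" else g),d["centre"],z)[:2],3).tolist()) for d in tip_of(n,k)[:2]])
E
```

```text
t 18.71 [0.6121 0.0887 0.1493] F [-1.3 -0.5  1.8] gap 0.130 q [ 0.02  0.51 -0.12  0.94 -0.    0.13]
off [ 6.77780833e-05 -1.55395502e-04  0.00000000e+00]
0.18 [1.3 2.3 2.1] 0.134
0.36 [3.4 3.5 1. ] 0.134
0.54 [ 4.2  3.1 -0.7] 0.134
0.72 [ 4.2  1.3 -0.2] 0.129
0.9 [ 5.1  0.7 -0.6] 0.132
1.08 [5.4 1.2 0.5] 0.131
1.26 [ 5.1 -0.8  0.2] 0.13
1.44 [ 5.7 -1.   1. ] 0.134
1.62 [ 3.8 -2.3  3. ] 0.131
t 22.42 [0.6093 0.2441 0.149 ] F [-0.2 -0.3  0.4] gap 1.001 q [ 0.27  0.58 -0.01  0.99  0.    1.99]
t 23.09 [0.6089 0.2441 0.2788] F [-0.4  0.  -0.4] gap 0.997 q [ 0.27  0.51  0.21  1.27 -0.    1.99]
top rack_pull [([320.0, 207.0], 0.63, [0.689, 0.013])]
top rack_handle []
top tray [([325.0, 321.0], 0.54, [0.367, 0.008]), ([401.0, 241.0], 0.4, [0.591, -0.222])]
scene rack_pull []
scene rack_handle []
scene tray [([440.0, 403.0], 0.63, [0.495, 0.398]), ([224.0, 201.0], 0.27, [0.714, -0.295])]
```

View pics/e_z1.png

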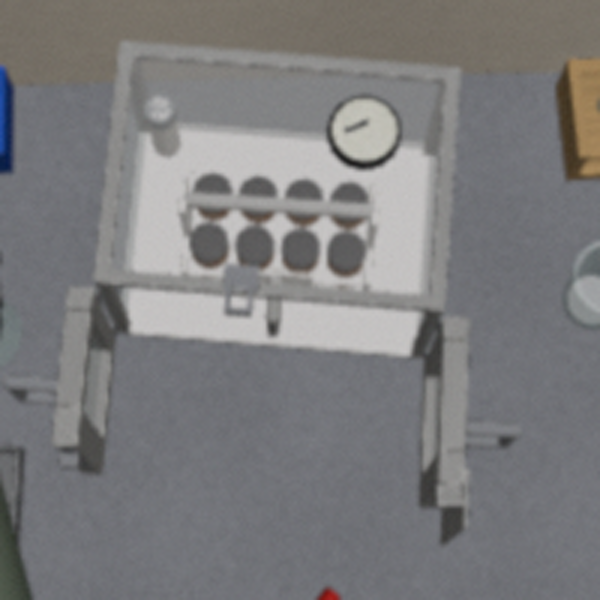

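View pics/e_s.png

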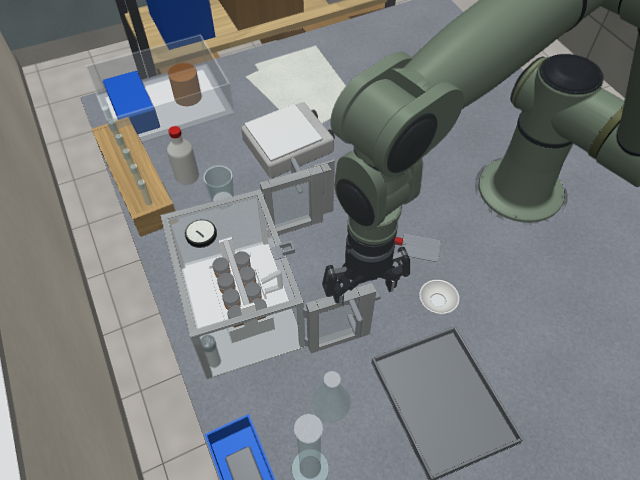

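Both doors stand wide open. The rack pull shows at about (321,209) in the top picture. Next I grip it with the tool tilted.

```bash
python3 - <<'E'
from h import *
t=.6; r=rv(C[2]+np.pi/2,t,C[2]); z=R.from_rotvec(r).as_matrix()[:,2]
g=np.array([.6855,.018,.052]); tcp=g+.019*z
cur=get_state()["position"]; move_l([cur[0],cur[1],.30],.2)
movep(tcp-.20*z+np.array([-.02,0,.03]),r); st()
move_l(tcp-.10*z,.2); st()
h=move_l(tcp,.1,until_force=10); st(); print(h)
f=frame("top"); g=frame("scene")
cv2.imwrite("pics/f_z1.png",cv2.resize(f["img"][100:300,230:430,::-1],None,fx=3,fy=3,interpolation=cv2.INTER_CUBIC))
cv2.imwrite("pics/f_z2.png",cv2.resize(g["img"][180:330,200:350,::-1],None,fx=4,fy=4,interpolation=cv2.INTER_CUBIC))
E
```

```text
t 25.46 [0.5643 0.0287 0.2317] F [ 0.6 -0.2 -0.4] gap 0.999 q [-0.07 -0.01 -0.81  0.17 -0.02  0.03]
t 26.29 [0.64   0.0229 0.1191] F [ 0.4 -0.5  0.5] gap 0.999 q [-0.07  0.31 -0.79 -0.14 -0.02  0.03]
t 27.44 [0.6962 0.017  0.0368] F [ 0.6  0.3 -0.9] gap 1.002 q [-0.07  0.55 -0.71 -0.29 -0.02  0.02]
False
```

View pics/f_z2.png

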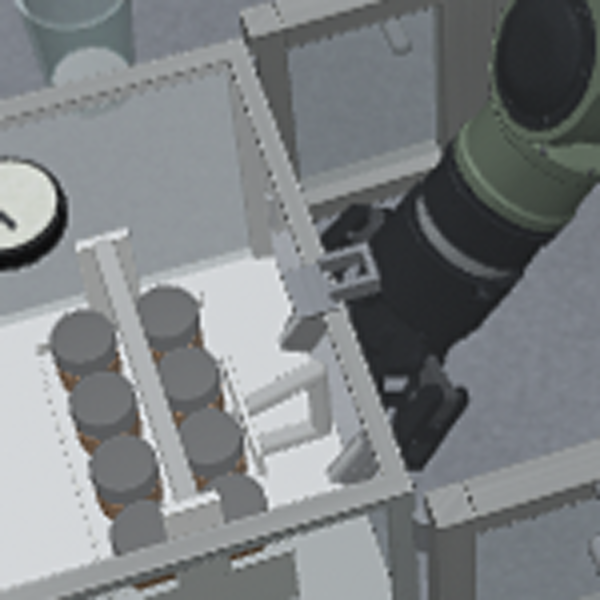

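View pics/f_z1.png

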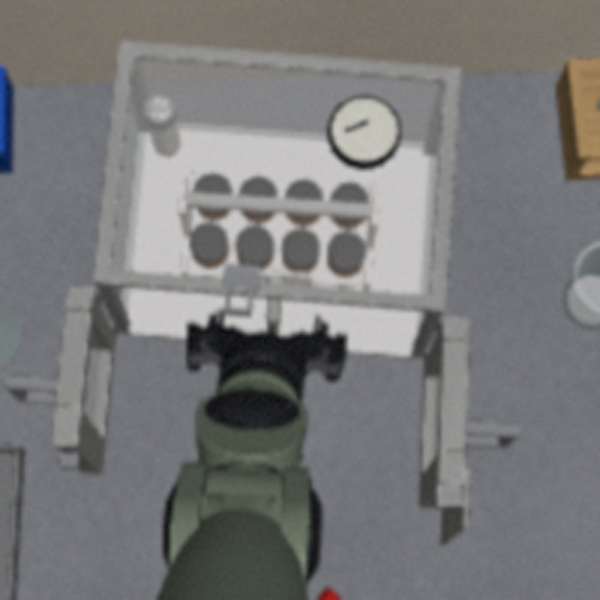

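```bash
python3 - <<'E'
from h import *
grab(60); s=st(); P=s["position"]
e=np.array([np.cos(C[2]),np.sin(C[2]),0])
cab=lambda p:((p-[C[0],C[1],0])@e)
z=R.from_rotvec(s["eef_rot"]).as_matrix()[:,2]
g0=cab(P-.019*z); print("pull cab x",g0, "cmd from",P)
P=np.array([P[0],P[1],.0365])
for D in (.05,.10,.175):
    move_l(P-D*e,.1); st()
E
```

```text
t 28.22 [0.6961 0.0164 0.0365] F [-2.8 -0.9  4.7] gap 0.120 q [-0.07  0.55 -0.71 -0.29 -0.02  0.02]
pull cab x 0.012458958600582956 cmd from [0.69612379 0.01635407 0.03652397]
t 28.87 [0.645  0.0222 0.0364] F [-11.4   1.1  12.7] gap 0.121 q [-0.07  0.49 -0.84 -0.36 -0.02  0.03]
t 29.52 [0.5952 0.027  0.0359] F [-8.5  0.4  6.7] gap 0.121 q [-0.07  0.45 -0.96 -0.44 -0.02  0.03]
t 30.42 [0.5215 0.0346 0.0359] F [-0.7  0.6 -5. ] gap 0.120 q [-0.06  0.39 -1.14 -0.55 -0.02  0.04]
```

```bash
python3 - <<'E'
from h import *
s=get_state(); P=s["position"]
e=np.array([np.cos(C[2]),np.sin(C[2]),0]); z=R.from_rotvec(s["eef_rot"]).as_matrix()[:,2]
P=P-.015*e; P[2]=.0360; move_l(P,.08); st()
P[2]=.0290; move_l(P,.04,until_force=9); s=st()
let_go(); st(); P=s["position"]
move_l(P-.10*z,.15); st()
f=frame("top"); g=frame("scene","pics/g_s.png")
cv2.imwrite("pics/g_z1.png",cv2.resize(f["img"][100:350,130:430,::-1],None,fx=2,fy=2,interpolation=cv2.INTER_CUBIC))
E
```

```text
t 30.76 [0.5061 0.0362 0.0357] F [-0.8 -0.8 -4.8] gap 0.120 q [-0.06  0.38 -1.18 -0.58 -0.03  0.04]
t 31.00 [0.5082 0.036  0.0306] F [-2.5  0.2  6.6] gap 0.123 q [-0.06  0.4  -1.18 -0.62 -0.03  0.04]
t 31.72 [0.5042 0.0363 0.0282] F [-0.4 -1.1 -0.4] gap 1.000 q [-0.06  0.4  -1.18 -0.61 -0.03  0.04]
t 32.53 [0.4525 0.0418 0.1133] F [ 0.2 -0.1 -0.5] gap 0.999 q [-0.05  0.04 -1.21 -0.27 -0.03  0.04]
```

View pics/g_s.png

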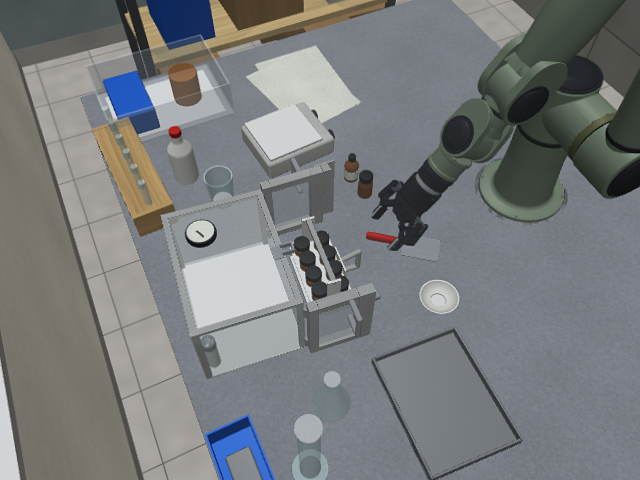

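View pics/g_z1.png

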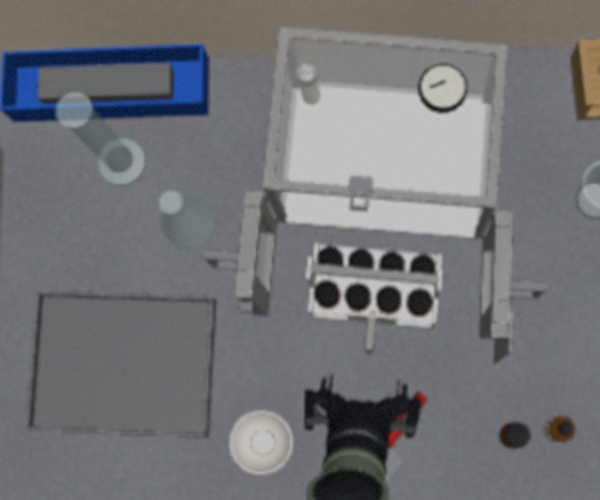

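```bash
python3 - <<'E'
from h import *
F={"t":frame("top"),"s":frame("scene")}
g=F["s"]["img"]
cv2.imwrite("pics/h1.png",cv2.resize(g[220:330,280:390,::-1],None,fx=5,fy=5,interpolation=cv2.INTER_CUBIC))
cv2.imwrite("pics/h2.png",cv2.resize(F["t"]["img"][210:290,270:370,::-1],None,fx=6,fy=6,interpolation=cv2.INTER_CUBIC))
T=lambda u,v:np.array([130+u/2-.25,100+v/2-.25])
obs=[("t",T(38,294),(.1,.13,.026)),("t",T(216,299),(.1,-.13,.026)),("t",T(210,436),(-.1,-.13,.026)),("t",T(29,428),(-.1,.13,.026)),
("s",(373,360),(.1,-.13,.026)),("s",(455,330),(-.1,-.13,.026)),("s",(520,440),(-.1,.13,.026)),("s",(433,478),(.1,.13,.026))]
fun=lambda p:np.concatenate([proj(F[n],w(q,p))-u for n,u,q in obs])
r=least_squares(fun,[.49,.39,-.05],loss='soft_l1'); print("tray",r.x,np.round(fun(r.x).reshape(-1,2),1).tolist())
for n in("top","scene"):
    for k,z in(("rack_handle",.127),("rack_pull",.046)):
        print(n,k,[(np.round(d["centre"]).tolist(),round(d["score"],2),np.round(atz(F[n[0]],d["centre"],z)[:2],3).tolist()) for d in tip_of(n,k)[:2]])
E
```

```text
tray [ 0.4884966   0.39355678 -0.06105404] [[-1.9, -1.9], [-2.0, -1.3], [-3.1, 0.5], [-3.0, 0.6], [-1.4, -3.9], [0.1, -5.6], [3.6, -1.9], [-1.8, 0.1]]
top rack_handle [([318.0, 238.0], 0.86, [0.586, 0.022]), ([226.0, 212.0], 0.65, [0.663, 0.266])]
top rack_pull [([316.0, 276.0], 0.65, [0.492, 0.029])]
scene rack_handle [([319.0, 250.0], 0.62, [0.594, 0.027])]
scene rack_pull [([354.0, 262.0], 0.93, [0.51, 0.043])]
```

View pics/h1.png

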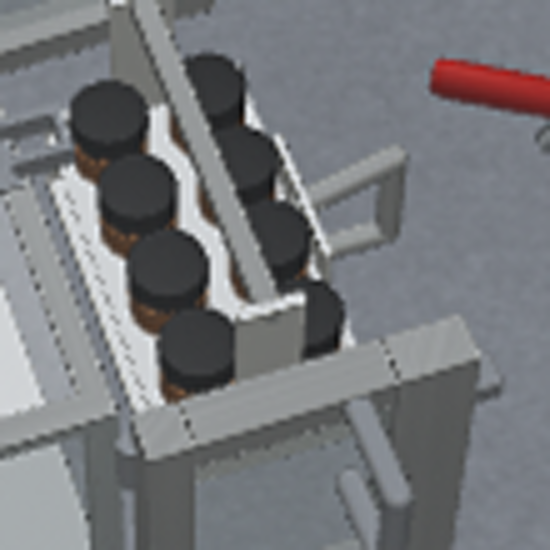

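View pics/h2.png

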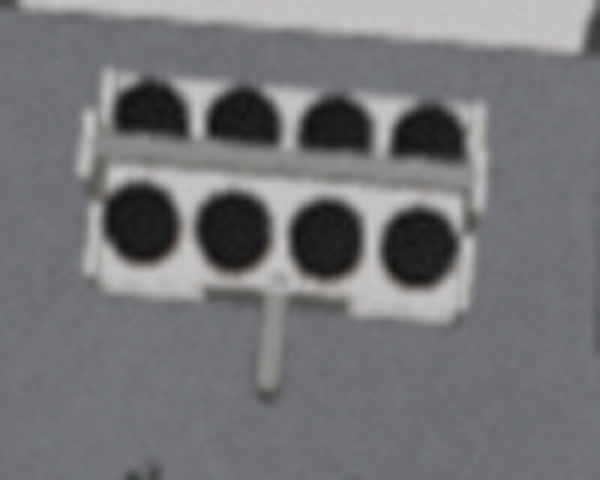

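```bash
python3 - <<'E'
from h import *
f=frame("top"); g=frame("scene")
T=lambda u,v:np.array([270+u/6-.4,210+v/6-.4]); S=lambda u,v:np.array([280+u/5-.4,220+v/5-.4])
a,b=atz(f,T(100,147),.134),atz(f,T(470,180),.134); print(a,b,(a+b)/2,np.arctan2(-(b-a)[0],-(b-a)[1])*-1,np.linalg.norm(a-b))
a,b=atz(g,S(272,300),.134),atz(g,S(143,2),.134); print(a,b,(a+b)/2,np.arctan2(-(b-a)[0],-(b-a)[1])*-1,np.linalg.norm(a-b))
c=(g["cam_to_world"][:3,3]);print(c)
E
```

```text
[0.59742406 0.10481615 0.134     ] [ 0.57829019 -0.05833424  0.134     ] [0.58785713 0.02324096 0.134     ] -0.11674422755336672 0.16426854318962034
[0.59966605 0.11268289 0.134     ] [ 0.58268395 -0.05214018  0.134     ] [0.591175   0.03027135 0.134     ] -0.10266998947013624 0.16569561149294146
[0.90771453 0.68436037 1.20031599]
```

Rack stands in front of the cabinet at about (0.589, 0.027), yaw −0.11. The gripper's knuckles would come close to the strike loop when I take the carrying handle here. I'll draw the rack about 50 mm further out first.

```bash
python3 - <<'E'
from h import *
for t in (.5,.4,.3,.2):
  for D in (0,.05):
    e=np.array([np.cos(-.11),np.sin(-.11),0]); r=rv(-.11+np.pi/2,t,-.11); z=R.from_rotvec(r).as_matrix()[:,2]
    for up in (0,.1):
      q=ik(np.array([.498,.037,.047])-D*e+.019*z-up*z,r); print(t,D,up,None if q is None else np.round(q,2))
f=frame("top"); print(atz(f,(341,298),0.01))
E
```

```text
0.5 0 0 [-0.06  0.35 -1.08 -0.36 -0.02  0.04]
0.5 0 0.1 [-0.05  0.04 -1.08 -0.05 -0.03  0.05]
0.5 0.05 0 [-0.05  0.31 -1.19 -0.43 -0.03  0.05]
0.5 0.05 0.1 [-0.04 -0.06 -1.18 -0.05 -0.03  0.06]
0.4 0 0 [-0.06  0.34 -0.98 -0.15 -0.02  0.04]
0.4 0 0.1 [-0.06  0.07 -0.96  0.14 -0.02  0.05]
0.4 0.05 0 [-0.06  0.29 -1.1  -0.21 -0.02  0.05]
0.4 0.05 0.1 [-0.05 -0.03 -1.06  0.14 -0.02  0.06]
0.3 0 0 [-0.07  0.36 -0.88  0.04 -0.01  0.04]
0.3 0 0.1 [-0.06  0.12 -0.84  0.31 -0.01  0.04]
0.3 0.05 0 [-0.06  0.29 -1.   -0.02 -0.01  0.05]
0.3 0.05 0.1 [-0.06  0.03 -0.94  0.3  -0.02  0.05]
0.2 0 0 [-0.07  0.38 -0.78  0.21 -0.01  0.04]
0.2 0 0.1 [-0.07  0.18 -0.72  0.47 -0.01  0.04]
0.2 0.05 0 [-0.06  0.32 -0.9   0.15 -0.01  0.05]
0.2 0.05 0.1 [-0.06  0.1  -0.83  0.45 -0.01  0.05]
[ 0.43049118 -0.03969698  0.01      ]
```

```bash
python3 - <<'E'
from h import *
t=.4;a=-.11
e=np.array([np.cos(a),np.sin(a),0]); r=rv(a+np.pi/2,t,a); z=R.from_rotvec(r).as_matrix()[:,2]
g=np.array([.498,.037,.048])+.019*z
move_l(g-.10*z,.25,rot=r); move_l(g,.15,until_force=10); st(); grab(40); s=st()
p=s["position"]
move_l(p-.05*e,.1); s=st()
let_go(); move_l(s["position"]-.06*z,.2); 
p=s["position"]-.06*z; 
movep([.44,.04,.26],rv(a+np.pi)); s=st()
f=frame("top"); g=frame("scene","pics/i_s.png")
cv2.imwrite("pics/i_z1.png",cv2.resize(f["img"][180:330,240:400,::-1],None,fx=5,fy=5,interpolation=cv2.INTER_CUBIC)[:600])
for n,F in(("top",f),("scene",g)):
        print(n,[(np.round(d["centre"]).tolist(),round(d["score"],2),np.round(atz(F,d["centre"],.127)[:2],3).tolist()) for d in tip_of(n,"rack_handle")[:2]])
E
```

```text
t 34.42 [0.5044 0.0363 0.0304] F [0.  0.6 0.6] gap 1.000 q [-0.06  0.34 -0.98 -0.15 -0.02  0.04]
t 35.08 [0.5055 0.0362 0.0308] F [-2.4  0.7  5.5] gap 0.130 q [-0.06  0.34 -0.98 -0.15 -0.02  0.04]
t 35.73 [0.4542 0.0419 0.0307] F [-9.7  0.5 17.8] gap 0.128 q [-0.06  0.28 -1.1  -0.2  -0.02  0.05]
t 38.31 [0.4396 0.04   0.2587] F [-0.6 -0.   0. ] gap 0.998 q [-0.08  0.11 -0.4   1.06  0.   -1.54]
top [([313.0, 254.0], 0.82, [0.543, 0.034])]
scene [([343.0, 244.0], 0.9, [0.54, 0.036]), ([440.0, 300.0], 0.46, [0.423, 0.245])]
```

View pics/i_z1.png

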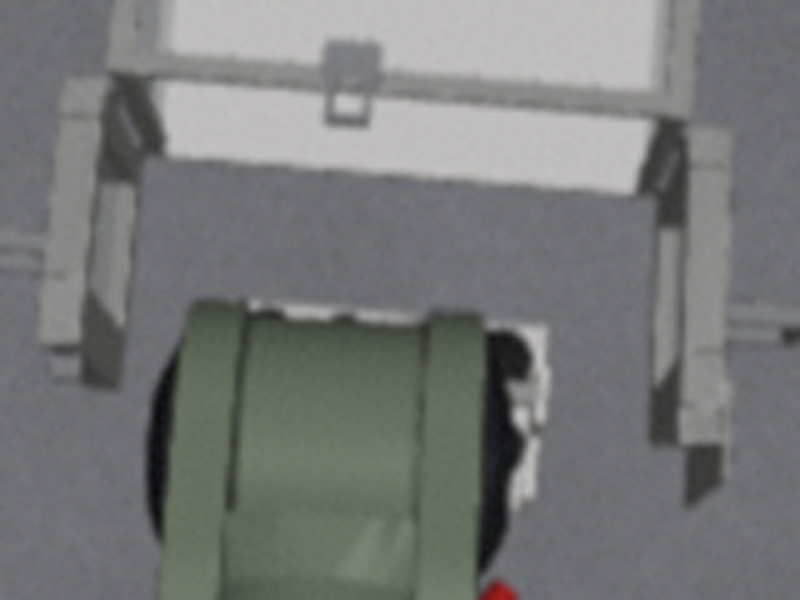

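View pics/i_s.png

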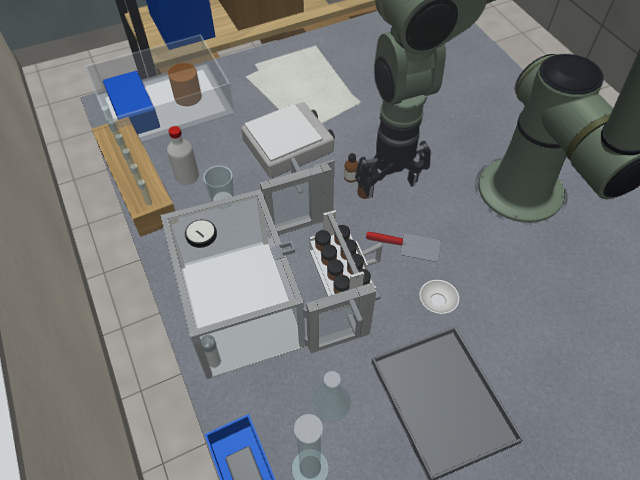

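```bash
python3 - <<'E'
from h import *
a=-.11; r=rv(a+np.pi); p=np.array([.540,.034,.24])
move_l(p,.25,rot=r); h=move_l([p[0],p[1],.109],.15,until_force=10); st(); print(h)
grab(70); s=st()
move_l([p[0],p[1],.150],.08); s=st()
sleep(.2); frame("top"); g=frame("scene","pics/j_s.png")
cv2.imwrite("pics/j_z.png",cv2.resize(g["img"][200:330,290:450,::-1],None,fx=4,fy=4,interpolation=cv2.INTER_CUBIC))
st()
E
```

```text
t 40.09 [0.5406 0.034  0.11  ] F [ 0.6 -0.1 -0.2] gap 1.001 q [-0.07  0.42 -0.39  0.76 -0.   -1.53]
False
t 40.76 [0.5389 0.0341 0.1089] F [-4.1  1.6  4.8] gap 0.124 q [-0.07  0.42 -0.39  0.76  0.   -1.53]
t 41.42 [0.5397 0.034  0.1495] F [-0.7  0.4 -7.7] gap 0.120 q [-0.07  0.38 -0.34  0.85 -0.   -1.53]
t 41.73 [0.5397 0.034  0.1496] F [ 0.1 -0.1 -8.3] gap 0.121 q [-0.07  0.38 -0.34  0.85 -0.   -1.53]
```

View pics/j_z.png

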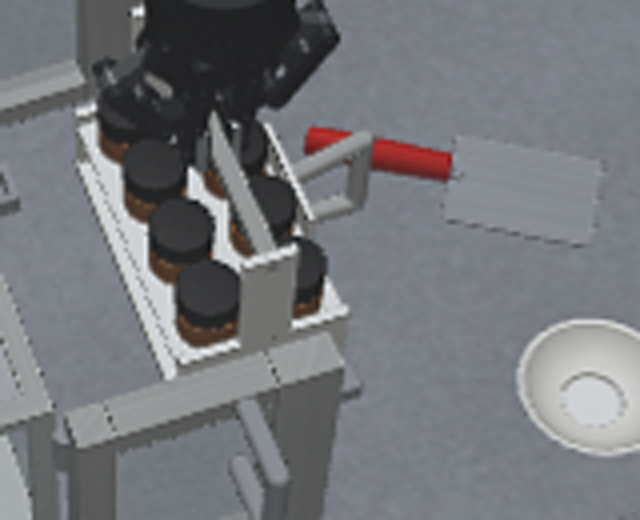

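```bash
python3 - <<'E'
from h import *
p=get_state()["position"]
move_l([p[0],p[1],.36],.2); st()
a=-.061
move_l([.510,.392,.36],.2,rot=rv(a+np.pi)); st()
move_l([.510,.392,.16],.2); st()
f=frame("top"); g=frame("scene","pics/k_s.png")
cv2.imwrite("pics/k_z1.png",cv2.resize(f["img"][180:330,130:290,::-1],None,fx=4,fy=4,interpolation=cv2.INTER_CUBIC))
cv2.imwrite("pics/k_z2.png",cv2.resize(g["img"][300:480,350:550,::-1],None,fx=3,fy=3,interpolation=cv2.INTER_CUBIC))
E
```

```text
t 42.92 [0.539  0.034  0.3587] F [ 0.3 -0.6 -7.7] gap 0.125 q [-0.07  0.26  0.04  1.35 -0.   -1.53]
t 44.88 [0.5103 0.3911 0.3601] F [-0.6  0.1 -7.6] gap 0.125 q [ 0.54  0.48  0.36  1.45 -0.   -0.97]
t 46.02 [0.511  0.3925 0.1615] F [ 0.2  0.1 -7.8] gap 0.121 q [ 0.54  0.55 -0.03  0.99  0.   -0.97]
```

View pics/k_z1.png

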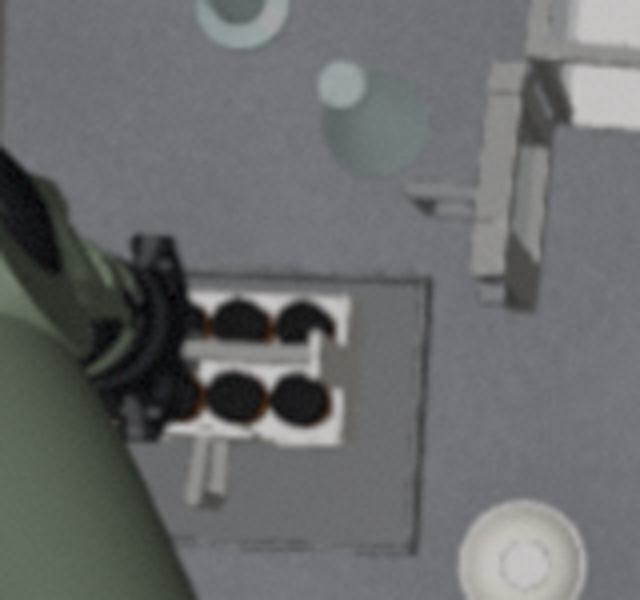

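View pics/k_z2.png

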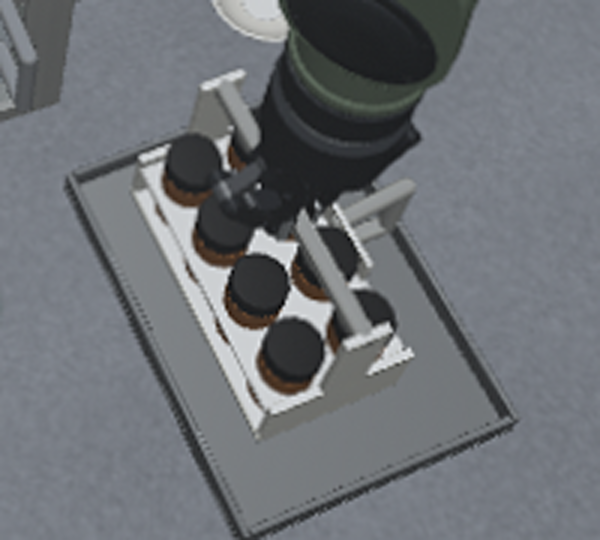

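```bash
python3 - <<'E'
from h import *
f=frame("top"); g=frame("scene")
T=lambda u,v:np.array([130+u/4-.4,180+v/4-.4]); S=lambda u,v:np.array([350+u/3-.4,300+v/3-.4])
print("top corners -y +x,-x",atz(f,T(430,280),.026),atz(f,T(413,552),.026)); print("top handle -y end",atz(f,T(318,352),.187))
A,B,D=atz(g,S(68,180),.026),atz(g,S(514,422),.026),atz(g,S(243,538),.026)
print("scene",A,D,B,"centre",(A+B)/2)
a,b=atz(g,S(235,85),.187),atz(g,S(362,332),.187); print("handle",a,b,(a+b)/2)
print("expected handle -y end",w((0,-.084,.187),(.511,.3925,-.061)))
print("exp tray corners",w((.1,-.13,.026),(.488,.393,-.061)),w((-.1,-.13,.026),(.488,.393,-.061)))
E
```

```text
top corners -y +x,-x [0.57541995 0.25377127 0.026     ] [0.38244287 0.26657329 0.026     ]
top handle -y end [0.50715786 0.2985174  0.187     ]
scene [0.58289891 0.26522585 0.026     ] [0.5980482  0.51804085 0.026     ] [0.40384376 0.53060353 0.026     ] centre [0.49337134 0.39791469 0.026     ]
handle [0.50276064 0.31135574 0.187     ] [0.51993079 0.47504863 0.187     ] [0.51134571 0.39320219 0.187     ]
expected handle -y end [0.50587918 0.30865623 0.187     ]
exp tray corners [0.57988892 0.25714557 0.026     ] [0.38026091 0.26933801 0.026     ]
```

```bash
python3 - <<'E'
from h import *
h=move_l([.512,.393,.125],.12,until_force=8); st(); print(h)
if not h:
    h=move_l([.512,.393,.1115],.04,until_force=6); st(); print(h)
f=frame("top"); g=frame("scene")
cv2.imwrite("pics/l_z1.png",cv2.resize(f["img"][180:330,130:290,::-1],None,fx=4,fy=4,interpolation=cv2.INTER_CUBIC))
cv2.imwrite("pics/l_z2.png",cv2.resize(g["img"][300:480,350:550,::-1],None,fx=3,fy=3,interpolation=cv2.INTER_CUBIC))
E
```

```text
t 46.67 [0.5116 0.3928 0.1247] F [ 0.6  0.3 -7. ] gap 0.124 q [ 0.54  0.58 -0.07  0.92  0.   -0.97]
False
t 47.02 [0.5126 0.3938 0.1137] F [ 0.5 -0.1  3.7] gap 0.126 q [ 0.54  0.59 -0.08  0.89  0.   -0.97]
True
```

View pics/l_z2.png

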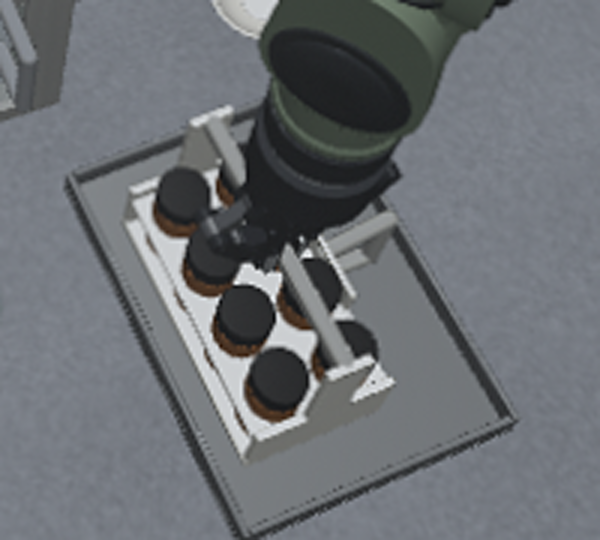

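View pics/l_z1.png

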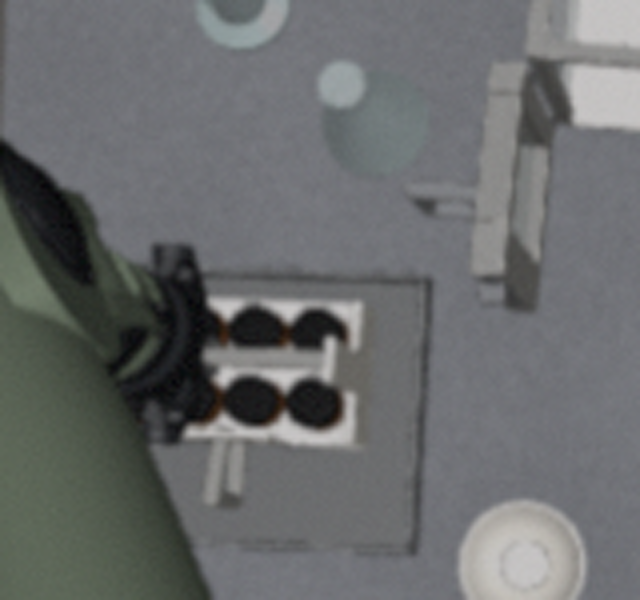

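The rack sits inside all four walls, and contact came at the floor height I expected (TCP 0.1137). Releasing.

```bash
python3 - <<'E'
from h import *
p=get_state()["position"]
let_go(); s=st(); move_l([s["position"][0],s["position"][1],.28],.12); s=st()
movep([.36,.40,.30],rv(-.061+np.pi)); sleep(.3); st()
f=frame("top","pics/m_t.png"); g=frame("scene","pics/m_s.png")
E
```

```text
t 47.83 [0.5105 0.3925 0.1107] F [-0.4  0.1  0.4] gap 1.002 q [ 0.54  0.59 -0.09  0.89  0.   -0.97]
t 49.38 [0.5101 0.3922 0.2791] F [ 0.9  0.4 -0.9] gap 1.002 q [ 0.54  0.49  0.18  1.26  0.   -0.97]
t 50.34 [0.3609 0.3998 0.2994] F [-0.   0.4  0.4] gap 1.002 q [ 0.7   0.27 -0.1   1.21 -0.   -0.81]
```

View pics/m_s.png

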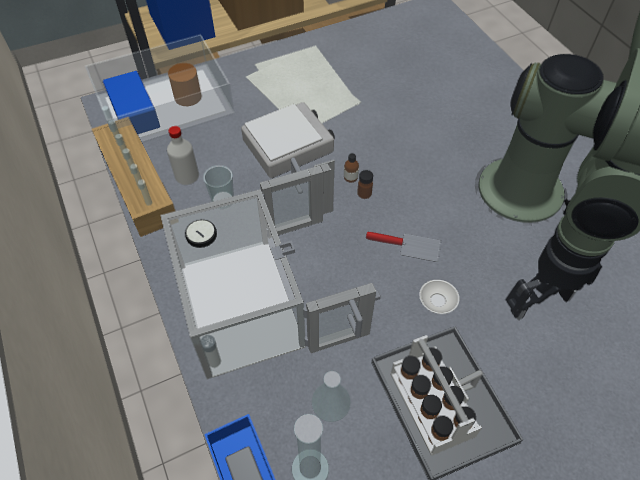

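View pics/m_t.png

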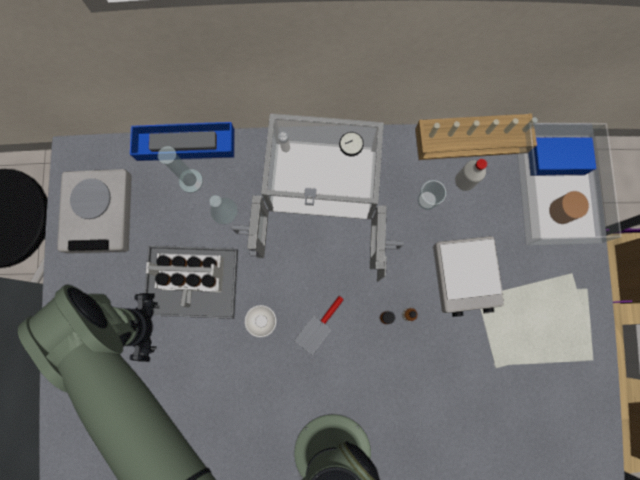

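The rack stands flat in the tray, at (435,395) in the scene view and (187,272) in the top view. Both doors are open and the glassware looks unmoved. I'll check the margins quickly before handing in.

```bash
python3 - <<'E'
from h import *
f=frame("top"); g=frame("scene")
z1=cv2.resize(f["img"][235:330,135:255,::-1],None,fx=5,fy=5,interpolation=cv2.INTER_CUBIC)
K=(.5115,.3925,-.061);TR=(.488,.393,-.061)
cv2.imwrite("pics/n1.png",z1)
cv2.imwrite("pics/n2.png",cv2.resize(g["img"][320:480,360:530,::-1],None,fx=3.5,fy=3.5,interpolation=cv2.INTER_CUBIC))
E
```

```text
(no output)
```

View pics/n1.png

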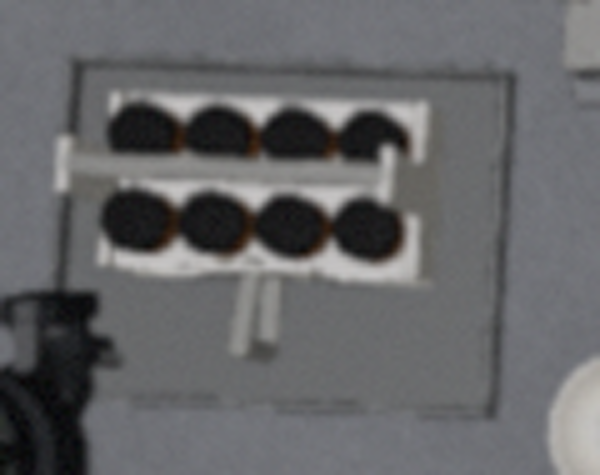

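View pics/n2.png

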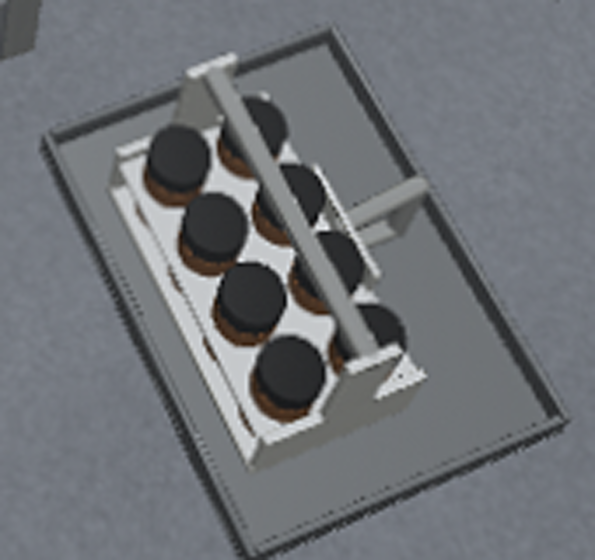

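Base, pull and uprights are all inside the walls with clear margin, and the rack is flat. Handing in.

```bash
python3 - <<'E'
from h import *
sign_off(); st()
E
```

```text
the job is handed in; nothing more can be done
the job is handed in; nothing more can be done
```

The whole job is done and handed in at about 50 s of the 72 s. No verdict was reported.

**What I did:**
- **Doors and bolt:** I opened the active door to about 1.62 rad. The bolt then went down to its hard stop (TCP 0.166 m), and the strike loop showed empty afterwards. The passive door followed, also to about 1.62 rad.
- **Rack out:** I drew the rack out by its front pull and let it go in front of the cabinet. I then gripped the pull again, drew it about 50 mm further and released it. This gave the gripper's knuckles room from the strike loop.
- **Rack to tray:** I took the rack by the carrying handle (about 8 N, or 0.8 kg), lifted it level over the passive door and lowered it into the tray until it touched the floor. I then released it and moved the arm clear.

**Last checks:**
- **Rack:** Both pictures show it flat and inside all four tray walls, about 20 mm behind the tray's centre so the pull clears the front wall. Floor contact came at the expected height.
- **Doors and bystanders:** Both doors are wide open. By eye, the glassware, dish and spatula are where they were. Contact force is about zero.

**What disagreed:** The two cameras differed by about 5 to 10 mm in y, more than their stated 2 mm. I settled the cabinet and door positions from the handle grips, and for the rack and tray I took a middle value. Door angles come from the commanded swing and the pictures, not a direct reading.

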